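Stopper a pigment jar and clamp it with the cam lever

ROBOT

A 6-joint arm with a two-finger parallel gripper is mounted at the origin on the work surface. World frame = base frame: x ahead of the robot, y to its left, z up, the work surface at z = 0. Lengths are in m, angles in rad, forces in N, time in s.
With the tool pointing down it reaches from about 0.325 to 0.775 m from the base axis. Payload 9.3 kg.
Tool frame: the origin (TCP) lies midway between the tips of the shut fingers; the grasp point (between the pads) lies 19 mm behind it; z points along the fingers, y is the direction in which the jaws open and shut (so a half turn about z gives the same grasp; the last joint's range is limited). The gripper opens to 85 mm and grips with 20 to 120 N. Pads are 22 mm wide; open, the fingers measure 114 mm over their backs; the gripper's body (76 mm by 85 mm) begins 54 mm behind the grasp point. The pads swing forward as they close: fully open they stand 13 mm farther back than shut.
Start: joints at [-1.431, 0.259, 0.021, 1.334, 0, 1.418], TCP at [0.159, -0.527, 0.231] pointing down, gripper open.
Joint ranges: [-3.04, 3.04], [-0.91, 1.82], [-1.04, 1.36], [-1.92, 1.95], [-1.52, 1.45], [-3.14, 3.14]. Speed limits (rad/s): [2.22, 2.22, 2.79, 3.14, 3.14, 3.14].

INTERFACE

Orientations are given as a unit quaternion [w, x, y, z].
In Python, from rig import move_to, move_straight, move_joints, command_gripper, pause, ik, observe, capture, camera_info, PlanningError, sign_off, trace gives the robot as it stands. Calls block until the motion is done:
- move_to(position, orientation): joint-space move of the TCP to a pose.
- move_straight(position, frame=None, velocity=0.15): straight line of the TCP; frame=None keeps the orientation; velocity is the mean speed in m/s.
- move_joints(angles): joint-space move.
- command_gripper(opening): opening from 0.0 (shut) to 1.0 (fully open); the grip force is fixed at half the most; returns when the fingers have stopped.
- pause(seconds).
- ik(position, orientation): joint angles nearest the present ones, or None.
- observe(): the state.
- capture(name): name is "scene" or "top" or "wrist"; returns (picture, depth): 400x640x3 uint8, red, green, blue; 400x640 float32, m along the optical axis (not along the pixel's ray), 0 where there is no reading.
- camera_info(name): a dict with "fovy" (degrees; the focal length in pixels is half the picture's height over the tangent of half this angle, whatever the lens; pixels are square), "cx", "cy" (the principal point, pixels), "dist" ([k1, k2, p1, p2, k3] as OpenCV has them; the pictures are not rectified), "R" (3x3) and "t" (3): a world point X has camera coordinates R X + t. Camera axes: x right, y down, z forward; pixel columns grow to the right and rows downward; lengths in m; the calibration is good to about 2 mm. A picture is of the moment at which its call begins: read the wrist's pose just before it. camera_info takes no time and is no camera call; for the wrist camera it gives the pose at the moment of the call.
A pose or a line that the arm cannot do raises PlanningError and nothing moves.
- sign_off(): hands the job in, once; it reports no verdict.
Trained networks look in the newest picture that a camera, given by its name, has taken for a name from the list of things; names that differ only in an ending like _2 or _b are one class to them, and where a whole thing is asked for, a point or a joint stands for the part that bears it (a point fixed in the world has none). Each returns a list of dicts, best first, with "conf" (0 to 1); they miss things now and then, are a little off and sometimes report something else, mostly with a low value. They report only what shows in the picture. A call takes as long as a camera call. They do not tell look-alikes from the thing itself.
- trace(camera, query): "pixels" (400x640 bool, what is visible of it) and "pixel" ([column, row] in pixels, amid what is visible of it).
The state is a dict: "t": time; "joint_pos": joint angles; "qd": joint speeds; "tau": joint torques, N m; "eef_pos": TCP position; "ee_rot": TCP orientation; "force": force on the tool from outside, world axes, zero at the start; "ft_torque": the same for the moment, N m; "finger_gap": opening from 0.0 (shut) to 1.0 (fully open).
Only numpy, scipy, OpenCV 4.12 (cv2) and the standard library are available. Lean on these libraries where they do the work, as an engineer would, in place of code of your own. Each camera call takes 0.05 s, during which the arm holds its last target. There are 200 camera calls.

TASK

Close the loaded blue jar by setting the dark wooden stopper upright and fully home in its mouth and letting go of it. Then take the red knob of the steel cam lever and swing it anticlockwise (seen from above) until the lever lies along the red line on the board, where the cam has its highest lift and the jar is clamped, neither short of the line nor past it. The lever springs back when let go, so the program finishes still holding it there with the fingers; keep the jar upright in its clamp and leave the amber jar, the bowl and the spatula where they are.

Things in the scene. Friction and masses are not known exactly. Their poses are not given: they have to be found in the camera images.
- fixture: white laminate clamp board, 230 x 300 x 18 mm, flat on the bench, screwed down; place and yaw vary. Origin: centre of underside; x, y along its 230, 300 mm sides, z up. On it: sprung V-shaped aluminium jaw near the +y end, open to -y; the jar; a round brass eccentric cam below the lever, which pushes the jar to +y into the jaw; red line painted from the cam axis to -y
- nest (a point): point on the board's top (18 mm above the bench) at board x = 20, y = 60 mm, where the jar stands between cam and V jaw
- jar: open blue ceramic jar, 54 mm outer diameter, 70 mm tall, wall 5 mm (mouth 44 mm wide, 64 mm deep), about 0.3 kg, loose, standing upright on the board within about 2 mm of the nest point. Origin: centre of underside; z along its axis, up. Its rim is 88 mm above the bench
- stopper: loose round dark wooden stopper, 45 mm tall, about 60 g, standing upright on the bench on its plug. Origin: centre of underside; z up its axis. From below: plug 39 mm diameter (bevelled foot), 0-14 mm; flange 52 mm diameter, 14-19 mm; round grip 32 mm diameter, 19-45 mm. Seated, the flange rests on the jar's rim and its origin lies 56 mm above the jar's origin
- cam_lever (a joint): lever angle, rad: 0 = start, at rest on its stop, lever along the board's -x; grows anticlockwise from above; 1.571 = along the red line (board's -y), highest cam lift (9 mm); end stop 2.2, lift falls again past 1.571. A spring pulls it back to 0 (0.1 N m at 0, 0.3 N m at the line: some 3 N at the knob); no catch
- lever_arm: the steel lever bar (16 mm wide, 9 mm thick, its top 56 mm above the bench) with the red knob. Origin on the cam axis 18 mm above the bench; the lever points along its -x; z up
- lever_knob (a point): point on the axis of the red knob, 80 mm above the bench, 105 mm from the cam axis. The knob is an upright cylinder, 22 mm diameter, from the bar's top (56 mm above the bench) to 98 mm above the bench, fixed on the lever; fingers can slip round it as it swings
- cam_axis (a point): point on the lever's vertical turning axis, 80 mm above the bench (board x = 20, y = 5 mm)
- red_mark (a point): where the knob's point lever_knob must be at highest lift: above the red line, 105 mm from the cam axis, 80 mm above the bench
- v_jaw: sprung aluminium V jaw that the jar is pressed into, about 91 mm wide, its top 59 mm above the bench; slides to the board's +y against a spring (2200 N/m, 2 N preload). Origin on the board's top in the middle of the V. At highest lift the cam has pushed the jar about 5 mm to +y and the jaw presses it with about 10 N
- amber_jar: closed amber glass jar with black cap, 60 mm diameter, 85 mm tall; bystander, origin under its centre
- bowl: white bowl, 100 mm diameter, 40 mm tall; bystander, origin under its centre
- spatula: spatula lying on the bench along its x; bystander
There are look-alikes about, which are no part of the job. There is more than one size of the stopper; the job needs the smaller.

How it is judged:
On the way, in this order (a step that is already met when the one before it is completed fails the run):
1. the stopper sits upright and fully home in the jar's mouth, released (horizontal distance between stopper and jar below 0.005 m and z of stopper in the frame of jar between 0.053 and 0.0595 m and angle between each of stopper, jar's own z axis and vertical below 0.08 rad and horizontal distance between jar and nest below 0.009 m and height (world z) of jar below 0.024 m and contact force between the fingers and stopper below 0.1 N), for 0.2 s.
2. the fingers hold the lever on the red line, jar clamped (value of joint cam_lever between 1.431 and 1.711 rad and contact force between v_jaw and jar above 4 N and contact force between the fingers and lever_arm above 0.8 N and horizontal distance between stopper and jar below 0.005 m and z of stopper in the frame of jar between 0.053 and 0.0595 m and angle between each of stopper, jar's own z axis and vertical below 0.08 rad and horizontal distance between jar and nest below 0.009 m and height (world z) of jar below 0.024 m), for 0.2 s.
At the end, for the whole second after the job is handed in: Fingers press the lever (over 0.8 N), at rest within 0.14 rad of the red line; V jaw presses jar over 4 N; jar upright (0.08 rad) on the board within 9 mm of the nest; stopper released, upright (0.08 rad), within 5 mm of the jar axis, origin 53 to 59.5 mm above the jar origin (all of step 2 and velocity of joint cam_lever between -0.1 and 0.1 rad/s and contact force between the fingers and stopper below 0.1 N); the arm keeps its last pose, push and grip.
It fails at once if a bystander (amber jar, bowl, spatula) is moved by more than 30 mm (distance of any of amber_jar, bowl, spatula from where it was at the start of the episode above 0.03 m).
It fails at once if the jar is tipped over or lifted out (angle between jar's own z axis and vertical above 0.35 rad or height (world z) of jar above 0.05 m).
It also fails if it takes over 51 s, if anything falls off the work surface, if the arm or the gripper's body presses on something with over 40 N, if the wrist force passes 120 N, or if a joint passes its speed limit or range.

## Working session

There is one attempt and no reset: what is moved stays moved. The work goes in short steps, each a Python script; the robot and the scene stay as the last script left them, time stands still between calls to the robot, and variables do not carry over. Pictures are saved under pics/ and viewed, on a budget of 10 in all, crops included, one or two more only if the job needs it, and the job is handed in when it is done.

```bash
mkdir -p pics; ls; cat > h.py <<'E'
import numpy as np, cv2
from rig import *
def K(ci):
    f=200/np.tan(np.radians(ci["fovy"])/2)
    return np.array([[f,0,ci["cx"]],[0,f,ci["cy"]],[0,0,1.]])
def world(ci,px,depth):
    """px Nx2, depth N -> world Nx3"""
    p=cv2.undistortPoints(np.asarray(px,float).reshape(-1,1,2),K(ci),np.array(ci["dist"],float)).reshape(-1,2)
    d=np.asarray(depth,float).reshape(-1,1)
    return (np.c_[p*d,d]-np.asarray(ci["t"]))@np.asarray(ci["R"])
def cloud(ci,dep):
    v,u=np.mgrid[:400,:640]
    return world(ci,np.c_[u.ravel(),v.ravel()],dep.ravel()).reshape(400,640,3)
def save(n,im): cv2.imwrite(f"pics/{n}.png",cv2.cvtColor(im,cv2.COLOR_RGB2BGR))
def pix(ci,X):
    r,_=cv2.Rodrigues(np.asarray(ci["R"],float))
    return cv2.projectPoints(np.asarray(X,float).reshape(-1,1,3),r,np.asarray(ci["t"],float),K(ci),np.array(ci["dist"],float))[0].reshape(-1,2)
def down(yaw):
    """tool pointing down, tool y axis (jaw dir) at world angle yaw+90deg; tool x at yaw"""
    c,s=np.cos(yaw/2),np.sin(yaw/2)
    return [0,c,s,0]
E
python3 - <<'E'
from h import *
print(observe())
for c in("top","scene"):
    im,d=capture(c);ci=camera_info(c);save(c,im);P=cloud(ci,d);np.savez(c+".npz",im=im,P=P,d=d)
    print(c,ci["fovy"],ci["t"])
    for q in("fixture","jar","stopper","lever_arm","lever_knob","v_jaw","amber_jar","bowl","spatula"):
        for r in trace(c,q)[:4]:
            m=r["pixels"]&(d>0); X=P[m]
            if len(X): print(q,round(r["conf"],2),np.round(r["pixel"]),m.sum(),np.round(np.median(X,0),3),"z95",np.round(np.percentile(X[:,2],95),3))
E
```

```text
pics
{'t': 0.0, 'joint_pos': array([-1.43061136e+00,  2.59201834e-01,  2.07766540e-02,  1.33368172e+00,
       -8.78152003e-06,  1.41820260e+00]), 'qd': array([-0.00077987, -0.00165338,  0.00059141,  0.000649  ,  0.00040114,
       -0.00020227]), 'tau': array([ 2.68860949e-04, -5.55641341e+01,  3.44528103e+01,  1.36641672e-02,
       -3.73771791e-04, -1.51367720e-05]), 'eef_pos': array([ 0.15869631, -0.52632991,  0.23066678]), 'ee_rot': array([-6.55300839e-04,  9.89303988e-01,  1.45867026e-01, -3.25056199e-07]), 'force': array([-0.738807  ,  0.11847161, -0.42164516]), 'ft_torque': array([-0.009513  , -0.02000663,  0.02748921]), 'finger_gap': 0.9966016194626626}
top 49.783057904349015 [-0.01287954  0.5588332   1.13317858]
fixture 0.96 [323. 208.] 8166 [ 0.548 -0.034  0.019] z95 0.057
jar 0.63 [298. 196.] 386 [0.576 0.034 0.05 ] z95 0.09
jar 0.2 [324. 207.] 8212 [ 0.549 -0.034  0.019] z95 0.058
stopper 0.78 [191. 247.] 255 [0.439 0.334 0.023] z95 0.047
stopper 0.76 [197. 288.] 511 [0.327 0.301 0.027] z95 0.06
lever_arm 0.62 [319. 201.] 413 [ 0.563 -0.025  0.055] z95 0.099
lever_arm 0.1
[... 488 characters left out ...]
2 [428. 235.] 656 [0.785 0.213 0.057] z95 0.087
jar 0.82 [339. 204.] 427 [0.586 0.027 0.068] z95 0.089
stopper 0.71 [406. 177.] 175 [0.446 0.331 0.024] z95 0.048
stopper 0.62 [388. 161.] 227 [0.34  0.298 0.033] z95 0.062
lever_arm 0.77 [317. 208.] 410 [ 0.572 -0.03   0.052] z95 0.094
lever_knob 0.76 [318. 207.] 418 [ 0.561 -0.029  0.053] z95 0.095
v_jaw 0.69 [341. 204.] 407 [0.585 0.027 0.069] z95 0.089
v_jaw 0.45 [352. 212.] 151 [0.595 0.06  0.051] z95 0.062
amber_jar 0.7 [428. 236.] 620 [0.785 0.212 0.057] z95 0.087
bowl 0.56 [185. 230.] 684 [ 0.497 -0.426  0.024] z95 0.04
bowl 0.51 [313. 223.] 4717 [ 0.591 -0.045  0.019] z95 0.058
spatula 0.64 [468. 226.] 522 [0.736 0.414 0.004] z95 0.021
```

```bash
python3 - <<'E'
from h import *
z=np.load("top.npz");im,P=z["im"],z["P"]
save("top_crop",cv2.resize(im[110:320,150:420],None,fx=2.9,fy=2.85,interpolation=cv2.INTER_CUBIC))
x=lambda lo,hi,c,r:(P[...,2]>lo)&(P[...,2]<hi)&(np.hypot(P[...,0]-c[0],P[...,1]-c[1])<r)
def circ(m):
    Q=P[m][:,:2]; c,r=cv2.minEnclosingCircle(Q.astype(np.float32)); return np.round(c,4),round(r,4),len(Q),np.round(np.median(P[m][:,2]),4)
print("stop small top",circ(x(.035,.06,(.44,.333),.05)))
print("stop big top",circ(x(.05,.08,(.33,.30),.05)))
print("jar rim",circ(x(.08,.1,(.58,.034),.04)))
print("knob",[circ(x(.09,.11,(.565,-.026),.15))])
m=(abs(P[...,2]-.018)<.006)&(abs(P[...,0]-.55)<.25)&(abs(P[...,1])<.25)
m=cv2.morphologyEx(m.astype(np.uint8),cv2.MORPH_OPEN,np.ones((3,3)))
n,l,s,_=cv2.connectedComponentsWithStats(m);k=1+np.argmax(s[1:,4])
print("board",cv2.minAreaRect(P[l==k][:,:2].astype(np.float32)))
E
```

```text
stop small top (array([0.4388, 0.3365]), 0.0162, 109, np.float64(0.0449))
stop big top (array([0.3267, 0.3054]), 0.0208, 197, np.float64(0.0581))
jar rim (array([0.5727, 0.0329]), 0.0273, 119, np.float64(0.0875))
knob [(array([0.528 , 0.0043]), 0.0757, 78, np.float64(0.0967))]
board ((0.5585628747940063, -0.02842472493648529), (0.23076705634593964, 0.3007567822933197), 5.515716075897217)
```

View pics/top_crop.png

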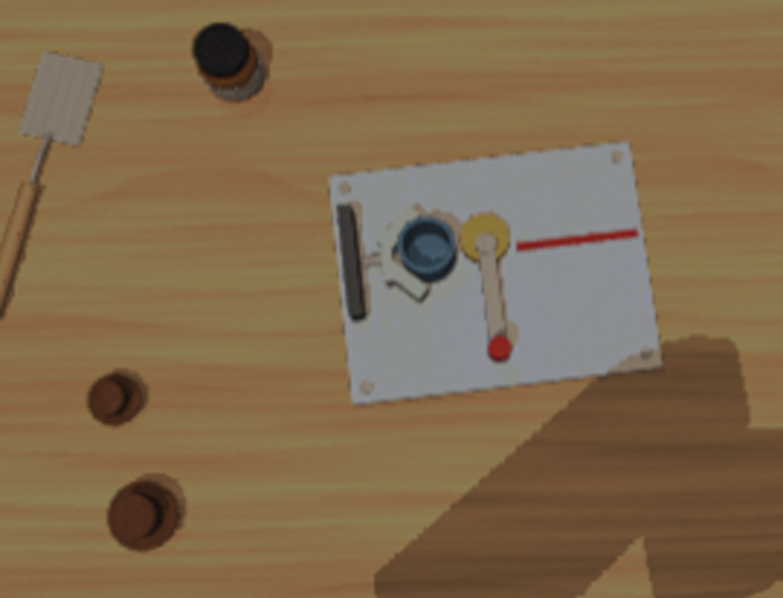

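The picture shows the board with the blue jar at crop (427,248), the red knob at (500,348) and the red line at (575,240). There are two dark stoppers. One is at (115,398), 45 mm high with a 32 mm grip. The other is at (143,513), 58 mm high with a 42 mm grip. The first one fits the description. The jar lies within 0.5 mm of the nest computed from the board pose (yaw 5.5°). Next I'll check from close by with the wrist camera.

```bash
python3 - <<'E'
from h import *
c=np.array([.4388,.3365]);o=down(0.)
print(ik([.44,.335,.2],o))
move_to([c[0],c[1],.20],o)
ci=camera_info("wrist");im,d=capture("wrist");save("w1",im);P=cloud(ci,d)
print(observe()["t"],observe()["eef_pos"],"cam",-np.array(ci["R"]).T@ci["t"])
def circ(lo,hi,r):
    m=(P[...,2]>lo)&(P[...,2]<hi)&(np.hypot(P[...,0]-c[0],P[...,1]-c[1])<r)
    Q=P[m];e=cv2.minEnclosingCircle(Q[:,:2].astype(np.float32)) if len(Q) else 0
    return len(Q),e,np.median(Q[:,2]) if len(Q) else 0
print(circ(.038,.055,.04),circ(.012,.025,.05))
for r in trace("wrist","stopper"): print(r["conf"],r["pixel"])
E
```

```text
[ 0.49898102  0.2743691  -0.03644992  1.25997731  0.         -2.64261164]
4.425 [0.43909052 0.33613913 0.19999293] cam [0.51524539 0.33686168 0.34256034]
(1100, ((0.43751195073127747, 0.33805280923843384), 0.016280392184853554), np.float64(0.04486602630934229)) (1215, ((0.43759071826934814, 0.33774012327194214), 0.026048311963677406), np.float64(0.0189426466671245))
0.97 [351.3, 283.0]
0.58 [320.1, 172.9]
```

View pics/w1.png

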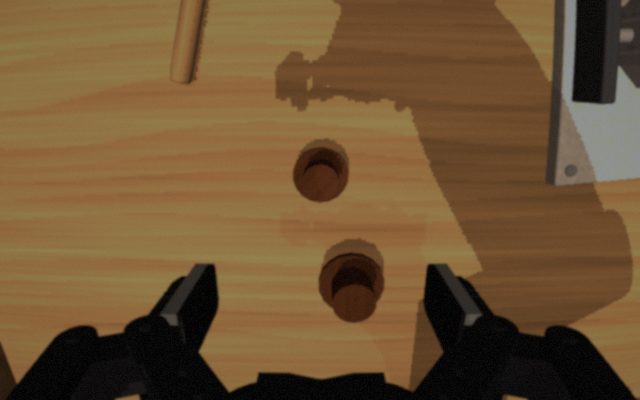

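The wrist picture shows the small stopper at (320,172), with a 16.3 mm grip radius and a 26.0 mm flange radius, exactly as specified. The big one is at (352,283). I'll grasp the small one, then look at the jar from the same orientation.

```bash
python3 - <<'E'
from h import *
c=np.array([.4378,.3377])
move_straight([c[0],c[1],.09]); move_straight([c[0],c[1],.022],velocity=.08)
print(observe()["force"])
command_gripper(0.0)
s=observe();print(s["finger_gap"],s["eef_pos"],s["force"])
move_straight([c[0],c[1],.16])
ci=camera_info("wrist");im,d=capture("wrist");save("w2",im);P=cloud(ci,d)
s=observe();print(s["t"],s["eef_pos"],s["finger_gap"],s["force"])
for r in trace("wrist","stopper"):
    X=P[r["pixels"]&(d>0)];print(r["conf"],r["pixel"],np.round(np.percentile(X,[2,50,98],axis=0)-s["eef_pos"],4))
np.savez("w2.npz",im=im,P=P)
# jar view: hover so that the camera, 76 mm ahead in x, sees the jar at the same column
move_to([.5727-.03,.0329,.20],down(0.))
ci=camera_info("wrist");im,d=capture("wrist");P=cloud(ci,d)
save("w3",im);np.savez("w3.npz",im=im,P=P)
j=np.array([.5727,.0331])
m=(P[...,2]>.080)&(P[...,2]<.095)&(np.hypot(P[...,0]-j[0],P[...,1]-j[1])<.04)
print("jar",m.sum(),cv2.minEnclosingCircle(P[m][:,:2].astype(np.float32)),np.median(P[m][:,2]),observe()["t"])
E
python3 - <<'E'
import cv2,numpy as np
cv2.imwrite("pics/w23.png",np.vstack([cv2.imread(f"pics/w{i}.png")[100:] for i in(2,3)]))
E
```

```text
[ 0.40869163  0.69362287 -1.31022397]
0.35193274145069037 [0.43794337 0.33776871 0.02246238] [-0.75095081 -0.81109937  6.09788546]
8.025 [0.4373895  0.33745561 0.158945  ] 0.3519801249161414 [ 0.3043653   0.18812041 -1.31985324]
0.87 [353.0, 332.8] [[-0.1315 -0.0359 -0.1023]
 [-0.117  -0.0243 -0.1011]
 [-0.0978 -0.0115 -0.0998]]
0.59 [319.2, 266.6] [[-0.0137 -0.0183 -0.0055]
 [ 0.0097  0.0008  0.0214]
 [ 0.0241  0.0204  0.0235]]
jar 1635 ((0.5704623460769653, 0.034040890634059906), 0.02723165601491928) 0.08756179583003015 12.8
```

View pics/w23.png

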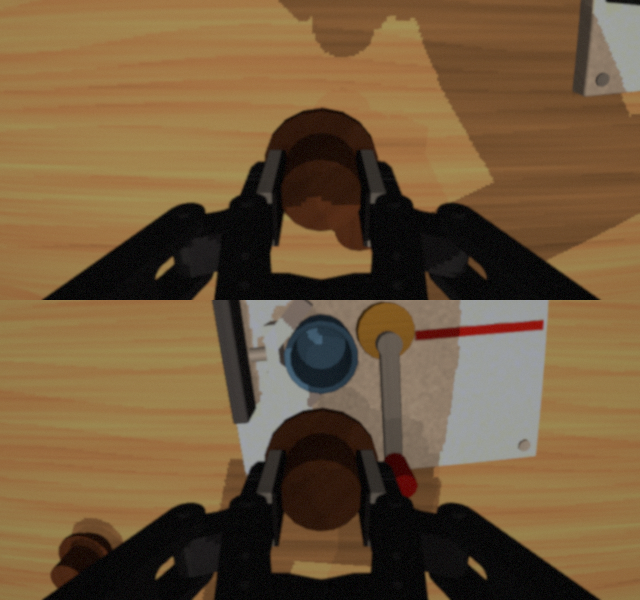

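The upper half shows the stopper held upright between the pads, with its grip top near (320,195). The lower half shows it held with the jar's mouth ahead at (321,353). Next I'll measure the held stopper's axis with the same camera, so calibration bias cancels.

```bash
python3 - <<'E'
from h import *
s=observe();e=s["eef_pos"];print(e)
z=np.load("w3.npz");im,P=z["im"].astype(int),z["P"]
brown=(im[...,0]-im[...,2]>12)
D=P-e
def fit(lo,hi,rad):
    m=brown&(D[...,2]>lo)&(D[...,2]<hi)&(np.hypot(D[...,0],D[...,1])<rad)
    m=cv2.morphologyEx(m.astype(np.uint8),cv2.MORPH_OPEN,np.ones((3,3)))>0
    Q=D[m];c,r=cv2.minEnclosingCircle(Q[:,:2].astype(np.float32))
    print(len(Q),np.round(c,4),round(r,4),"z",np.round(np.percentile(Q[:,2],[5,50,95]),4),"x",np.round(np.percentile(Q[:,0],[1,99]),4),"y",np.round(np.percentile(Q[:,1],[1,99]),4));return Q
T=fit(.017,.03,.03); F=fit(-.008,.002,.04)
for Q,n in((T,"top"),(F,"flange")):
    A=np.c_[Q[:,:2],np.ones(len(Q))];print(n,"slopes",np.linalg.lstsq(A,Q[:,2],rcond=None)[0])
# outer arc of flange: circle least squares
a=np.arctan2(F[:,1],F[:,0]);pts=[]
for b in np.arange(-1.2,1.2,.1):
    k=abs(a-b)<.05
    if k.sum()>3: pts.append(F[k][np.argmax(np.hypot(F[k,0],F[k,1]))][:2])
pts=np.array(pts);A=np.c_[2*pts,np.ones(len(pts))];x=np.linalg.lstsq(A,(pts**2).sum(1),rcond=None)[0]
print("flange circle",x[:2],np.sqrt(x[2]+x[0]**2+x[1]**2))
E
```

```text
[0.5426973  0.0329574  0.20000047]
5036 [-0.0013  0.0006] 0.0175 z [0.0202 0.0224 0.0233] x [-0.0156  0.0152] y [-0.0137  0.0155]
2908 [ 0.0055 -0.    ] 0.0247 z [-0.005  -0.0036 -0.001 ] x [0.0052 0.0251] y [-0.023   0.0227]
top slopes [-0.03294296  0.00022746  0.02221529]
flange slopes [-0.06755473  0.0067466  -0.0023773 ]
flange circle [0.00031393 0.00072665] 0.025256227275509406
```

```bash
python3 - <<'E'
from h import *
from scipy.optimize import least_squares
move_straight([.5710,.0334,.135],velocity=.1)
s=observe();e=s["eef_pos"];ci=camera_info("wrist");im,d=capture("wrist");save("w4",im);P=cloud(ci,d);print(s["t"],e,s["force"])
im=im.astype(int)
def outer(m,c,R):
    Q=P[m];a=np.arctan2(Q[:,1]-c[1],Q[:,0]-c[0]);r=np.hypot(Q[:,0]-c[0],Q[:,1]-c[1]);p=[]
    for b in np.arange(-1.3,1.3,.05):
        k=np.where(abs(a-b)<.025)[0]
        if len(k)>2:p.append(Q[k[np.argmax(r[k])],:2])
    p=np.array(p);f=least_squares(lambda c:np.hypot(*(p-c).T)-R,c,loss="soft_l1",f_scale=.0005)
    g=least_squares(lambda c:np.hypot(*(p-c[:2]).T)-c[2],[*c,R],loss="soft_l1",f_scale=.0005)
    print(len(p),"fixedR",np.round(f.x,4),"rms",np.round(np.sqrt((f.fun**2).mean()),4),"freeR",np.round(g.x,4))
near=np.hypot(P[...,0]-e[0],P[...,1]-e[1])<.04
blue=im[...,2]>im[...,0]+5
outer(near&blue&(abs(P[...,2]-.0875)<.003),e[:2],.027)
outer(near&(im[...,0]-im[...,2]>12)&(P[...,2]>e[2]-.009)&(P[...,2]<e[2]+.003),e[:2],.026)
E
```

```text
13.6583 [0.571106   0.03339988 0.13540079] [ 0.07770166 -0.69403786 -0.53881909]
52 fixedR [0.5701 0.034 ] rms 0.0003 freeR [0.571  0.034  0.0262]
52 fixedR [0.5704 0.0342] rms 0.0003 freeR [0.5713 0.0342 0.0253]
```

View pics/w4.png

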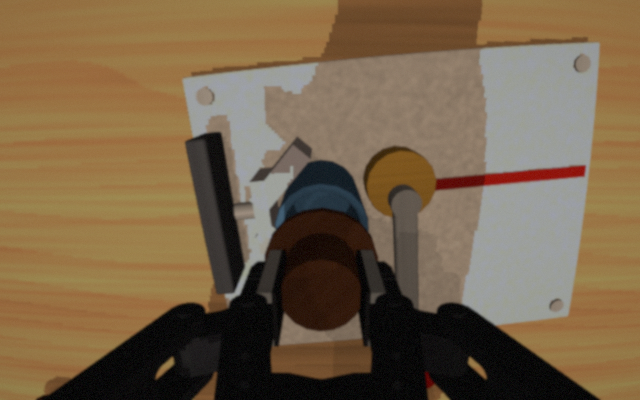

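The picture shows the stopper concentric over the jar's mouth. The rim arc is at (321,165–215) and the flange at (321,240), with a 0.4 mm offset. I'll lower it in short steps and watch the force.

```bash
python3 - <<'E'
from h import *
x,y=.5708,.0332
f0=observe()["force"]
for z in (.115,.108,.104,.100,.098,.0965):
    move_straight([x,y,z],velocity=.05); s=observe(); df=s["force"]-f0
    print(round(s["t"],2),np.round(s["eef_pos"],4),np.round(df,2))
    if abs(df[2])>8: break
E
```

```text
14.26 [0.5707 0.0332 0.1148] [-0.26  0.82  0.1 ]
14.55 [0.5706 0.0332 0.1077] [-0.07 -0.15  0.65]
14.8 [0.5707 0.0332 0.1038] [ 0.03  0.16 -0.24]
15.05 [0.5706 0.0332 0.0997] [-0.79  0.34  0.1 ]
15.3 [0.5707 0.0332 0.0979] [-1.   -0.2  -0.06]
15.55 [0.5709 0.0332 0.0965] [0.08 0.48 2.05]
```

Seated: the reaction came at z = 96.5 mm, against 96.3 mm expected. Releasing, backing off and checking the stopper and knob.

```bash
python3 - <<'E'
from h import *
command_gripper(1.0)
move_straight([.5708,.0332,.20])
yaw=np.radians(5.5);
move_to([.440,-.03,.20],down(yaw))
s=observe();ci=camera_info("wrist");im,d=capture("wrist");save("w5",im);P=cloud(ci,d);print(s["t"],s["eef_pos"],s["joint_pos"][5])
def circ(n,c,lo,hi,r):
    m=(P[...,2]>lo)&(P[...,2]<hi)&(np.hypot(P[...,0]-c[0],P[...,1]-c[1])<r)
    print(n,m.sum(),cv2.minEnclosingCircle(P[m][:,:2].astype(np.float32)) if m.any() else "",np.median(P[m][:,2]) if m.any() else "")
circ("knob",(.4716,-.0316),.092,.105,.03)
circ("stopper top",(.5708,.0332),.110,.13,.03); circ("flange",(.5708,.0332),.085,.1,.035)
u=np.array([np.cos(yaw),np.sin(yaw)]);cam=np.array([.5761,-.0213])
for cand in (0,np.pi):
  for th in (0,.8,1.571):
    a=yaw+np.pi+th;k=cam+.105*np.array([np.cos(a),np.sin(a)])
    q=ik([*k,.062],down(yaw+th+cand));print(round(cand),th,np.round(k,4),None if q is None else np.round(q,2))
E
```

```text
17.6083 [ 0.43980937 -0.03021793  0.19984191] 2.787222855180341
knob 768 ((0.4709119200706482, -0.0309290774166584), 0.010976085439324379) 0.09775008490951995
stopper top 449 ((0.5610840916633606, 0.03270454332232475), 0.012805216014385223) 0.11858019839489083
flange 1788 ((0.5664201378822327, 0.03295859321951866), 0.02608649432659149) 0.09288379020777152
0 0 [ 0.4716 -0.0314] [-0.24  0.25 -0.46  0.87  0.    2.8 ]
0 0.8 [ 0.5105 -0.1033] [-0.36  0.32 -0.35  0.9   0.    1.88]
0 1.571 [ 0.5862 -0.1258] [-0.35  0.44 -0.16  0.98  0.    1.12]
3 0 [ 0.4716 -0.0314] [-0.24  0.25 -0.46  0.87  0.   -0.34]
3 0.8 [ 0.5105 -0.1033] [-0.36  0.32 -0.35  0.9   0.   -1.26]
3 1.571 [ 0.5862 -0.1258] [-0.35  0.44 -0.16  0.98  0.   -2.02]
```

View pics/w5.png

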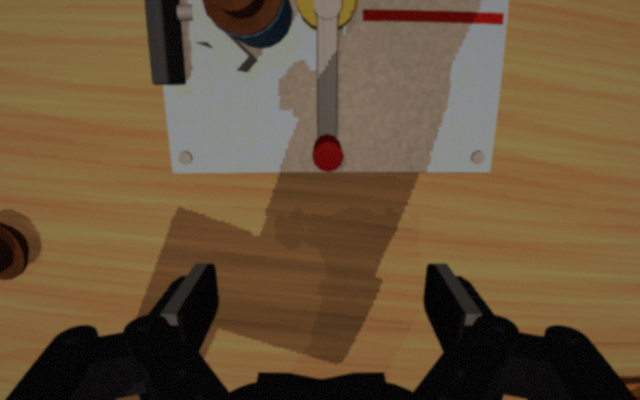

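The wrist view shows the knob at (328,153), 11.0 mm radius and within 1 mm of prediction. The stopper is in the jar at (250,15), and its flange top at 92.9 mm means it is fully home (93 expected). I'll grasp the knob and swing, turning the gripper with the lever.

```bash
python3 - <<'E'
from h import *
yaw=np.radians(5.5);k0=np.array([.4712,-.0311])
cam=k0+.105*np.array([np.cos(yaw),np.sin(yaw)])
move_straight([*k0,.13]); move_straight([*k0,.063],velocity=.08)
s=observe();print(s["t"],s["force"]);
command_gripper(0.0);s=observe();print(s["finger_gap"],s["eef_pos"],s["force"])
for i,th in enumerate(np.linspace(0,np.pi/2,13)[1:]):
    a=yaw+np.pi+th;k=cam+.105*np.array([np.cos(a),np.sin(a)])
    move_straight([*k,.063],frame=down(yaw+th),velocity=.06)
    s=observe();print(round(th,2),round(s["t"],2),np.round(s["eef_pos"]-[*k,.063],4),np.round(s["force"],1),round(s["finger_gap"],3))
    if np.linalg.norm(s["force"])>35: break
pause(.3)
s=observe();im,d=capture("wrist");save("w6",im);print(s["eef_pos"],s["force"],s["t"])
im,d=capture("top");ci=camera_info("top");P=cloud(ci,d);np.savez("top2.npz",im=im,P=P)
save("top2",cv2.resize(im[150:270,230:400],None,fx=4,fy=4,interpolation=cv2.INTER_CUBIC))
E
```

```text
19.3 [-0.37992873 -0.88867824 -0.01952145]
0.2415298068441569 [ 0.4712367  -0.03154067  0.0633084 ] [-1.47400476 -2.71309554  4.48183096]
0.13 20.28 [-0.     -0.0002  0.0003] [-2.8 -0.4  6.5] 0.24
0.26 20.66 [-0.0001 -0.0003  0.0003] [-3.4 -0.9  7.1] 0.24
0.39 21.03 [-0.0002 -0.0003  0.0003] [-3.2 -1.7  7.5] 0.242
0.52 21.41 [-0.0002 -0.0003  0.0003] [-4.3 -1.6  7.1] 0.237
0.65 21.78 [-0.0002 -0.0004  0.0003] [-4.6 -2.6  7.5] 0.238
0.79 22.16 [-0.0002 -0.0004  0.0003] [-4.5 -2.9  7. ] 0.242
0.92 22.53 [-0.0003 -0.0005  0.0003] [-4.9 -3.8  8. ] 0.244
1.05 22.91 [-0.0002 -0.0005  0.0003] [-5.  -3.5  8.6] 0.238
1.18 23.28 [-0.0001 -0.0005  0.0003] [-4.6 -3.5  8.4] 0.24
1.31 23.66 [-0.0001 -0.0005  0.0003] [-4.7 -3.7  7.2] 0.24
1.44 24.03 [-0.     -0.0005  0.0004] [-4.3 -4.8  7. ] 0.243
1.57 24.41 [ 0.     -0.0005  0.0004] [-3.5 -4.7  6.7] 0.243
[ 0.58560039 -0.12605491  0.06335221] [-3.85616739 -3.87709366  6.45401421] 24.7083
```

```bash
python3 - <<'E'
from h import *
a=cv2.imread("pics/w6.png");b=cv2.imread("pics/top2.png")
b=cv2.resize(b[:,:],(640,452))[:,:]; cv2.imwrite("pics/final.png",cv2.resize(np.vstack([a,b]),(451,600)))
P=np.load("top2.npz")["P"];
m=(P[...,2]>.110)&(P[...,2]<.13)&(np.hypot(P[...,0]-.573,P[...,1]-.036)<.035)
print(m.sum(),cv2.minEnclosingCircle(P[m][:,:2].astype(np.float32)) if m.any() else 0,np.median(P[m][:,2]) if m.any() else 0)
m=(P[...,2]>.085)&(P[...,2]<.1)&(np.hypot(P[...,0]-.573,P[...,1]-.038)<.033)
print(m.sum(),cv2.minEnclosingCircle(P[m][:,:2].astype(np.float32)) if m.any() else 0,np.median(P[m][:,2]) if m.any() else 0)
E
```

```text
124 ((0.5711132287979126, 0.03783782199025154), 0.01606687903404236) 0.11945841194598589
179 ((0.5711577534675598, 0.0377429835498333), 0.02697368897497654) 0.09319675372451083
```

View pics/final.png

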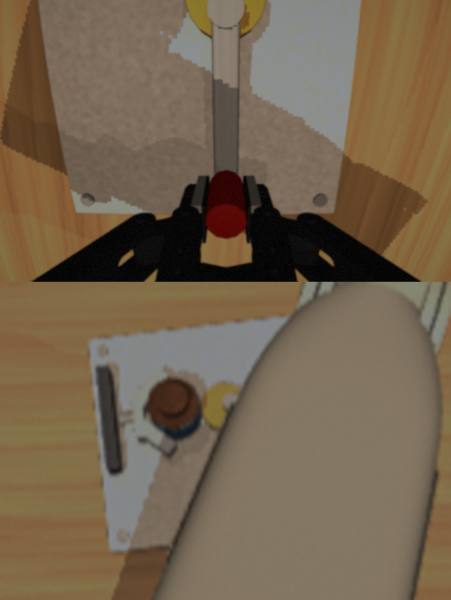

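The wrist half shows the knob gripped at about (227,205), with the lever covering the red line. The top half shows the stopper upright in the jar at (174,408). The jar has moved 5 mm to +y, as it should at highest lift.

```bash
python3 -c "
from rig import *
s=observe();print(s['t'],s['eef_pos'],s['force'],s['finger_gap']);sign_off()"
```

```text
24.8083 [ 0.5855969  -0.12607665  0.06335639] [-3.70304866 -4.13520047  6.1787527 ] 0.240526281941655
the job is handed in; nothing more can be done
```

I set the smaller stopper (45 mm tall, 32 mm grip) in the blue jar and released it. Then I swung the lever 90° to the red line and handed the job in at 24.8 s with the fingers still closed on the knob. `sign_off()` gives no verdict, so I don't know how it was judged.

Last checks before handing in:
- **Stopper:** its flange top is at 93.2 mm and its grip top at 119.5 mm, against 93 and 119 mm expected. The grip and flange centres agree within 0.1 mm, so it stands upright.
- **Jar:** the top camera shows it moved about 5 mm towards the V jaw, as expected at highest lift. I inferred the jaw's force on the jar from this; it could not be read directly.
- **Lever:** the TCP is within 0.5 mm of the computed end point on the red line, with about 5 N sideways force on the tool. The wrist picture shows the lever covering the line. The lever angle itself could not be read.
- **Bystanders:** the arm never went near the amber jar, the bowl or the spatula, but I did not measure them again at the end.

**Disagreement:** the top and wrist cameras differed by about 2 mm in x. I used the wrist camera's relative measurements for the stopper and knob.

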